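# Unlock and open the game box's drawer

### The job

Two wooden game boxes stand on the coffee table with their lids propped open. On the wider box, first lift the locking stay (the upright steel rod with a knob, beside the lid's hinge) all the way up while the drawer is still shut, then pull that box's drawer, the one with the upright bar, out about 6 cm. Leave the stay up.

Things in the scene. Friction and masses are not known exactly. Their poses are not given: they have to be found in the camera images.
- stay_knob (a point): Middle of the stay's knob on the wider box (160 deep, 200 wide, 90 high; the other is 140 wide): upright steel cylinder 22 across, 30 tall, with a 29 cap; centre 125 above the table when down, 35 above the rim. Box axes: -x drawer side, +y lid side. The open lid rises from 55 mm away at +y to 250 high, leaning outward: so close the fingers along x, where all is free above the rim.
- stay (a joint): Lift of the stay in m: 0 to 0.006 at the start (down, locking the drawer), 0.045 at its upper stop. The knob and its 8 mm rod slide straight up, with about 4 N, and stay by friction where they are left. While it is down the drawer gives no more than 4 mm; from 0.03 up the drawer is free.
- drawer_pull (a point): Grip point on the upright steel bar pull of the wider box's drawer: bar 14 mm across, from 26 to 86 mm above the table; the point is on its axis, 60 mm above the table, 35 mm out from the drawer front (box rim 90 high). An 8 mm stem at 42 mm height joins it to the drawer. Box axes: the drawer opens along -x. Grip from above, fingers closing along y.
- drawer (a joint): Opening of the drawer in m: 0 shut, 0.08 fully out; friction about 1.5 N, it stays where it is left.

How it is judged:
On the way:
1. the stay is lifted all the way up while the drawer is still shut (value of joint stay above 0.036 m and value of joint drawer below 0.012 m), for 0.2 s.
At the end, for the whole second after the job is handed in: The wider box's drawer stands open by more than 45 mm and at rest, and its stay is still up by more than 34 mm (value of joint stay above 0.034 m and value of joint drawer above 0.045 m and velocity of joint drawer between -0.01 and 0.01 m/s); the robot touches nothing.
It also fails if it takes over 45 s, if anything falls off the work surface, if the arm or the gripper's body presses on something with over 40 N, if the wrist force passes 120 N, or if a joint passes its speed limit or range.

### The arm

A 6-joint arm with a two-finger parallel gripper is mounted at the origin on the work surface. World frame = base frame: x ahead of the robot, y to its left, z up, the work surface at z = 0. Lengths are in m, angles in rad, forces in N, time in s.
With the tool pointing down it reaches from about 0.3 to 0.875 m from the base axis. Payload 6.4 kg.
Tool frame: the origin (TCP) lies midway between the tips of the shut fingers; the grasp point (between the pads) lies 19 mm behind it; z points along the fingers, y is the line along which they close (so a half turn about z gives the same grasp; the last joint's range is limited). The gripper opens to 85 mm and grips with 20 to 120 N. Pads are 22 mm wide; open, the fingers measure 114 mm over their backs; the gripper's body (76 mm by 85 mm) begins 54 mm behind the grasp point. The pads swing forward as they close: fully open they stand 13 mm farther back than shut.
Start: joints at [-1.342, 0.181, 1.607, -0, 1.354, -0.206], TCP at [0.242, -0.522, 0.206] pointing down, gripper open.
Joint ranges: [-2.99, 2.99], [-0.89, 2.07], [0.3, 2.58], [-1.14, 4.28], [0, 2.63], [-3.12, 3.12]. Speed limits (rad/s): [2.57, 2.57, 3.01, 3.14, 3.14, 3.14].

### API

Orientations are given as a unit quaternion [w, x, y, z].
In Python, from bench import status, camera, ctrl gives the robot as it stands. The module is installed in compiled form; this text tells all that it offers.
- The arm moves only by the shell command python3 -m handwheel 'ROWS'. ROWS is JSON, a list that holds one entry, the list of rows, each a list of 7 numbers: the opening, from -1 (shut) to 1 (fully open), then the shift along the tool's x, y, z in cm, then the turn, a rotation vector about the tool's x, y, z in degrees. A call has 1 to 10 rows; each row is the pose to reach, as a shift and turn from the pose commanded when the call began, along the tool's axes at that moment; what a row does not reach only later rows make up. A row lasts 1/8 s, in which the tool goes at most 62.5 mm and 10.7 degrees, less where a joint would pass 70% of its speed; a pose out of reach is approached as far as the arm can. A call with a gripper value outside its range is refused whole. The fingers move at their own pace and stop on an object; the grip force is fixed at half the most. Time passes only in rows, so rows that repeat a pose let the fingers close. It gives the time, the measured TCP pose, the force, the opening and the grip force at its end, in the units of the state.
- status.get_obs(): the state, without advancing time (a new reading comes with each control period).
- camera(name): name is "scene" or "top" or "wrist"; returns a dict with "frame" (420x560x3 uint8, blue, green, red), "depth" (420x560 float32, m along the optical axis (not along the pixel's ray), 0 where there is no reading), "fx", "fy", "cx", "cy" (pixels), "extrinsics" (4x4, takes a point from camera to world coordinates); the wrist camera has in their place "hand_eye" (4x4, takes a point from camera to tool coordinates, whose origin is the TCP and whose axes are the flange's). Camera axes: x right, y down, z forward; pixel columns grow to the right and rows downward; lengths in m; the calibration is good to about 2 mm. A picture is of the moment at which its call begins: read the wrist's pose just before it.
- ctrl.hand_in(): hands the job in; it is judged then, once.
The state is a dict: "time_s": time; "q": joint angles; "dq": joint speeds; "joint_efforts": joint torques, N m; "eef_pos": TCP position; "eef_rot": TCP orientation; "wrist_force": force on the tool from outside, world axes, zero at the start; "torque": the same for the moment, N m; "opening": opening from 0.0 (shut) to 1.0 (fully open); "grasp_force": force on a finger pad.
Only numpy, scipy, OpenCV 4.12 (cv2) and the standard library are available. Lean on these libraries where they do the work, as an engineer would, in place of code of your own. Each camera call takes 0.05 s, during which the arm holds its last target. There are 200 camera calls.

## Working session

There is one attempt and no reset: what is moved stays moved. The work goes in short steps, Python scripts to look and compute and a shell command to move; the robot and the scene stay as the last step left them, time stands still between calls to the robot, and variables do not carry over. Pictures are saved under pics/ and viewed, at most 10 in all, crops included, and the job is handed in when it is done.

```bash
mkdir -p pics
cat > h.py <<'E'
import numpy as np, cv2
from bench import status, camera, ctrl
from scipy.spatial.transform import Rotation as R
def snap(n):
    o=status.get_obs(); c=camera(n)
    if n=="wrist":
        T=np.eye(4); q=o["eef_rot"]; T[:3,:3]=R.from_quat([q[1],q[2],q[3],q[0]]).as_matrix(); T[:3,3]=o["eef_pos"]
        c["extrinsics"]=T@np.array(c["hand_eye"])
    v,u=np.mgrid[:420,:560]; d=c["depth"]
    P=np.stack([(u-c["cx"])/c["fx"]*d,(v-c["cy"])/c["fy"]*d,d],-1)
    E=np.array(c["extrinsics"]); c["W"]=P@E[:3,:3].T+E[:3,3]; c["W"][d==0]=np.nan
    return c
def rot():
    q=status.get_obs()["eef_rot"]; return R.from_quat([q[1],q[2],q[3],q[0]])
E
python3 - <<'E'
from h import *
for n in("top","scene"):
    c=snap(n); cv2.imwrite(f"pics/{n}.png",c["frame"]); np.save(n+".npy",c["W"])
    print(n,np.round(c["extrinsics"],3).tolist())
print(status.get_obs())
E
```

```text
top [[-0.02, -0.991, 0.132, 0.401], [-1.0, 0.021, 0.009, 0.005], [-0.011, -0.132, -0.991, 1.112], [0.0, 0.0, 0.0, 1.0]]
scene [[-0.05, 0.591, -0.805, 1.217], [0.999, 0.031, -0.039, 0.027], [0.003, -0.806, -0.592, 0.613], [0.0, 0.0, 0.0, 1.0]]
{'time_s': 0.1, 'q': array([-1.34230901e+00,  1.81462391e-01,  1.60789035e+00,  1.99429199e-05,
        1.35377844e+00, -2.06314293e-01]), 'dq': array([-1.72562565e-04, -1.10029872e-03, -3.65266226e-03,  4.23978571e-05,
        7.75844998e-04, -9.51856451e-04]), 'joint_efforts': array([ 1.61620446e-04, -4.45876336e+01, -3.52236879e+01, -3.61255225e-04,
        4.20495504e-03, -2.41981394e-05]), 'eef_pos': array([ 0.24210255, -0.5209772 ,  0.20528525]), 'eef_rot': array([-7.69325829e-04,  9.76461550e-01,  2.15690172e-01,  1.20702396e-06]), 'wrist_force': array([ 0.24041513, -0.48720627,  0.32321225]), 'torque': array([0.00059813, 0.04328329, 0.00359373]), 'grasp_force': 0.0, 'opening': 1.0004090797223768}
```

View pics/top.png

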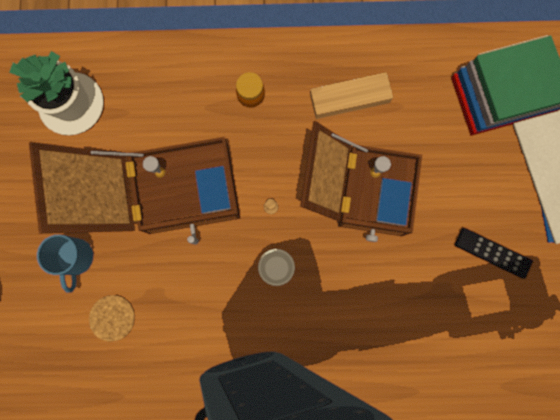

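View pics/scene.png

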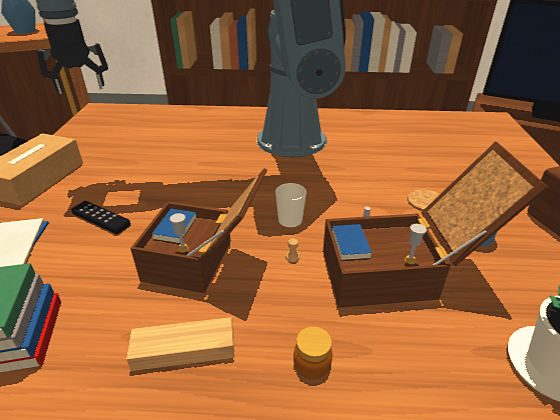

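The wider box is the left one in the top view: its knob is near (150,163), its bar pull near (193,239), and its lid lies to image-left (+y). The narrower box is at right, with its knob near (382,163).

Run:
```python
from h import *
W=np.load("top.npy")
def blob(u,v,r,zlo,zhi):
    p=W[v-r:v+r+1,u-r:u+r+1].reshape(-1,3); p=p[(p[:,2]>zlo)&(p[:,2]<zhi)]
    print(len(p),np.round(np.nanmean(p,0),4),np.round(np.nanmin(p,0),3),np.round(np.nanmax(p,0),3)); return p
blob(150,163,12,.115,.16); p=blob(193,240,10,.06,.1)
blob(382,163,12,.115,.16)
# rim points of wide box: select z .08-.098
m=(W[...,2]>.08)&(W[...,2]<.1); m[:, :125]=0; m[:,245:]=0; m[:130]=0; m[236:]=0; m[230:,180:205]=0
q=W[m][:,:2].astype(np.float32); r=cv2.minAreaRect(q); print(len(q),r)
# edge lines in rim: drawer side (bottom of image)
for u in range(150,236,10):
    col=np.where(m[:,u])[0]
    print(u,np.round(W[col.max(),u],3) if len(col) else None)
o=cv2.imread("pics/top.png")[120:260,80:260]; cv2.imwrite("pics/c1.png",cv2.resize(o,None,fx=4,fy=4,interpolation=2))
```

```text
197 [0.6282 0.2443 0.144 ] [0.615 0.231 0.115] [0.644 0.258 0.152]
51 [0.4872 0.1773 0.0828] [0.481 0.172 0.062] [0.493 0.184 0.09 ]
196 [ 0.6182 -0.1967  0.1432] [ 0.605 -0.211  0.117] [ 0.634 -0.184  0.151]
2832 ((0.6008413434028625, 0.20220254361629486), (0.1619483381509781, 0.21307547390460968), 8.758952140808105)
150 [0.511 0.26  0.086]
160 [0.514 0.239 0.094]
170 [0.517 0.221 0.08 ]
180 [0.52  0.201 0.081]
190 [0.523 0.18  0.088]
200 [0.526 0.16  0.09 ]
210 [0.529 0.14  0.084]
220 [0.532 0.12  0.085]
230 [0.535 0.1   0.091]
```

View pics/c1.png

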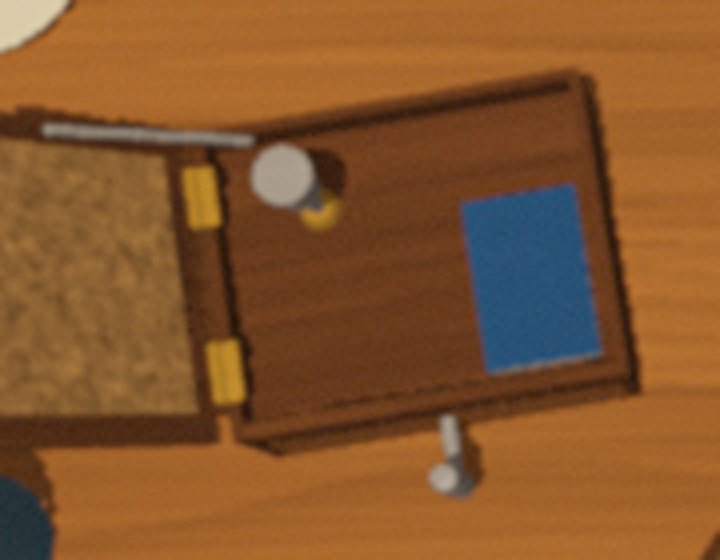

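The crop confirms the box yaw at about +8.7°. The knob is at about (0.629,0.245) and the bar at about (0.487,0.177). Next I raise the tool and move over the knob.

```bash
python3 -m handwheel '[[[1,0,0,-5,0,0,0],[1,0,0,-10,0,0,-5],[1,34,-26.5,-10,0,0,-37],[1,34,-26.5,-10,0,0,-37],[1,34,-26.5,-10,0,0,-37],[1,34,-26.5,-10,0,0,-37],[1,34,-26.5,-10,0,0,-37],[1,34,-26.5,-10,0,0,-37],[1,34,-26.5,-10,0,0,-37],[1,34,-26.5,-10,0,0,-37]]]'
cat > rel.py <<'E'
from h import *
import sys
# target x y z yawdeg(tool y axis angle, mod 180)
x,y,z,a=map(float,sys.argv[1:5]); o=status.get_obs(); r=rot(); M=r.as_matrix()
ty=M[:,1]; d=(a-np.degrees(np.arctan2(ty[1],ty[0]))+90)%180-90
print("shift cm",np.round(M.T@(np.array([x,y,z])-o["eef_pos"])*100,2),"turn z",round(-d,1),"tilt",np.round(M[:,2],3),"q",np.round(o["q"],2))
E
python3 rel.py .629 .245 .30 8.7
python3 - <<'E'
from h import *
W=np.load("top.npy").reshape(-1,3); S=np.load("scene.npy").reshape(-1,3)
a=np.radians(8.7); B=np.array([[np.cos(a),np.sin(a)],[-np.sin(a),np.cos(a)]])
for n,Q in(("top",W),("scene",S)):
    q=(Q[:,:2]-[.629,.245])@B.T
    m=(abs(q[:,0])<.065)&(abs(q[:,1])<.08)&(Q[:,2]>.1); q=q[m]; z=Q[m,2]
    for lo in np.arange(-.08,.08,.01):
        k=(q[:,1]>=lo)&(q[:,1]<lo+.01)
        if k.any(): print(n,round(lo,2),k.sum(),"x",np.round([q[k,0].min(),q[k,0].max()],3),"z",np.round([z[k].min(),z[k].max()],3))
    k=(z>.118)&(np.hypot(*q.T)<.025); print("knob c",(q[k].min(0)+q[k].max(0))/2*1000, z[k].max())
E
```

```text
time_s: 1.35
eef_pos: [0.4398, -0.1344, 0.3059]
eef_rot: [-0.0, 0.856, 0.517, 0.0]
wrist_force: [-0.6, -0.2, 0.1]
opening: 0.995
grasp_force: 0.0
shift cm [42.38 -0.9   0.62] turn z -36.4 tilt [-0.     0.001 -1.   ] q [-0.56 -0.16  1.75  0.    1.55 -0.07]
top -0.02 17 x [-0.007  0.009] z [0.124 0.149]
top -0.01 92 x [-0.014  0.014] z [0.111 0.152]
top -0.0 74 x [-0.013  0.015] z [0.113 0.152]
top 0.01 18 x [-0.01   0.008] z [0.144 0.151]
top 0.03 4 x [0.036 0.038] z [0.1   0.104]
top 0.04 13 x [0.035 0.039] z [0.101 0.112]
top 0.05 13 x [0.035 0.04 ] z [0.109 0.121]
top 0.06 214 x [-0.065  0.04 ] z [0.1   0.131]
top 0.07 382 x [-0.065  0.04 ] z [0.106 0.143]
knob c [ 0.51184314 -0.24391464] 0.15227769798846236
scene -0.02 33 x [-0.009  0.01 ] z [0.114 0.148]
scene -0.01 156 x [-0.015  0.014] z [0.101 0.148]
scene -0.0 99 x [-0.014  0.013] z [0.1   0.147]
scene 0.01 13 x [-0.009  0.008] z [0.113 0.146]
scene 0.03 1 x [0.036 0.036] z [0.101 0.101]
scene 0.04 19 x [0.034 0.039] z [0.1   0.112]
scene 0.05 23 x [0.034 0.04 ] z [0.108 0.122]
scene 0.06 251 x [-0.065  0.045] z [0.1   0.129]
scene 0.07 445 x [-0.065  0.045] z [0.101 0.142]
knob c [-0.3623489   0.01973656] 0.14823043369638977
```

```bash
python3 -m handwheel '[[[1,20,-0.5,0.6,0,0,-20],[1,42.4,-0.9,0.6,0,0,-36.4],[1,42.4,-0.9,0.6,0,0,-36.4],[1,42.4,-0.9,0.6,0,0,-36.4],[1,42.4,-0.9,0.6,0,0,-36.4],[1,42.4,-0.9,0.6,0,0,-36.4],[1,42.4,-0.9,0.6,0,0,-36.4],[1,42.4,-0.9,0.6,0,0,-36.4],[1,42.4,-0.9,0.6,0,0,-36.4],[1,42.4,-0.9,0.6,0,0,-36.4]]]'
python3 rel.py .629 .245 .104 8.7
python3 - <<'E'
from h import *
c=snap("wrist"); cv2.imwrite("pics/w1.png",c["frame"]); W=c["W"]
p=W.reshape(-1,3); k=(p[:,2]>.12)&(p[:,2]<.16)&(np.hypot(p[:,0]-.629,p[:,1]-.245)<.025); p=p[k]
print(len(p), (p.min(0)+p.max(0))/2 if len(p) else 0, p[:,2].max() if len(p) else 0)
E
```

```text
time_s: 2.6
eef_pos: [0.6307, 0.2386, 0.3003]
eef_rot: [0.0, 0.655, 0.756, -0.0]
wrist_force: [0.1, -1.1, 0.6]
opening: 1.0
grasp_force: 0.0
shift cm [ 0.66 -0.08 19.63] turn z -0.5 tilt [ 0. -0. -1.] q [ 0.19  0.35  1.22 -0.    1.58  0.04]
671 [0.62701295 0.24721984 0.13406339] 0.14811894191614033
```

View pics/w1.png

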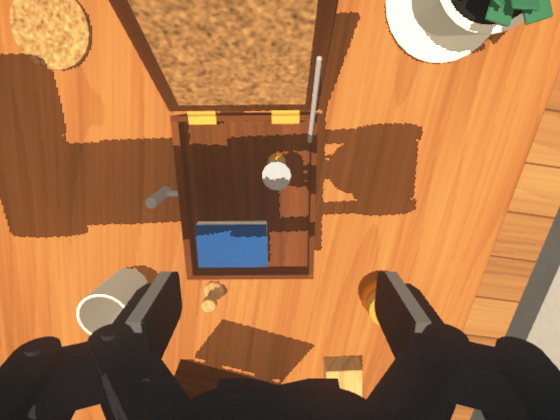

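The wrist view shows the knob at (277,175), the bar pull at (158,196), and nothing beside the knob along the closing line. Its depth agrees with the top camera to about 2 mm, so I go down and grip.

```bash
python3 -m handwheel '[[[1,0.75,-0.15,3,0,0,-0.5],[1,0.75,-0.15,8,0,0,-0.5],[1,0.75,-0.15,13,0,0,-0.5],[1,0.75,-0.15,17,0,0,-0.5],[1,0.75,-0.15,19.4,0,0,-0.5],[1,0.75,-0.15,19.6,0,0,-0.5],[1,0.75,-0.15,19.6,0,0,-0.5],[0,0.75,-0.15,19.6,0,0,-0.5],[-0.5,0.75,-0.15,19.6,0,0,-0.5],[-1,0.75,-0.15,19.6,0,0,-0.5]]]'
python3 -m handwheel '[[[-1,0,0,0,0,0,0],[-1,0,0,0,0,0,0],[-1,0,0,0,0,0,0]]]'
```

```text
time_s: 3.9
eef_pos: [0.6284, 0.2477, 0.1048]
eef_rot: [0.0, 0.651, 0.759, 0.0]
wrist_force: [0.5, 0.2, -0.7]
opening: 0.378
grasp_force: 0.0
time_s: 4.28
eef_pos: [0.6278, 0.2475, 0.104]
eef_rot: [-0.0, 0.651, 0.759, -0.0]
wrist_force: [-3.1, -0.0, 2.5]
opening: 0.304
grasp_force: 58.8
```

```bash
python3 -m handwheel '[[[-1,0,0,-0.5,0,0,0],[-1,0,0,-1,0,0,0],[-1,0,0,-1.5,0,0,0],[-1,0,0,-2,0,0,0],[-1,0,0,-2.5,0,0,0],[-1,0,0,-3,0,0,0],[-1,0,0,-3.4,0,0,0],[-1,0,0,-3.8,0,0,0]]]'
```

```text
time_s: 5.28
eef_pos: [0.6278, 0.2476, 0.1422]
eef_rot: [-0.0, 0.651, 0.759, -0.0]
wrist_force: [-2.8, 0.1, -2.7]
opening: 0.303
grasp_force: 59.1
```

```bash
python3 -m handwheel '[[[-1,0,0,-0.2,0,0,0],[-1,0,0,-0.2,0,0,0]]]';  python3 -m handwheel '[[[-1,0,0,-0.2,0,0,0],[-1,0,0,-0.2,0,0,0]]]'
```

```text
time_s: 5.52
eef_pos: [0.6279, 0.2476, 0.1444]
eef_rot: [-0.0, 0.651, 0.759, -0.0]
wrist_force: [-4.7, 0.1, -0.2]
opening: 0.3
grasp_force: 59.3
time_s: 5.78
eef_pos: [0.6279, 0.2476, 0.1461]
eef_rot: [-0.0, 0.651, 0.759, -0.0]
wrist_force: [-5.0, -0.6, -0.8]
opening: 0.302
grasp_force: 59.2
```

```bash
python3 -m handwheel '[[[-1,0,0,-0.2,0,0,0],[-1,0,0,-0.2,0,0,0],[-1,0,0,-0.2,0,0,0]]]'
python3 - <<'E'
from h import *
c=snap("scene"); cv2.imwrite("pics/s2.png",cv2.resize(c["frame"][110:310,300:560],None,fx=3,fy=3,interpolation=2))
E
```

```text
time_s: 6.15
eef_pos: [0.6279, 0.2476, 0.1482]
eef_rot: [-0.0, 0.651, 0.759, -0.0]
wrist_force: [-4.5, 0.6, -1.9]
opening: 0.297
grasp_force: 59.2
```

View pics/s2.png

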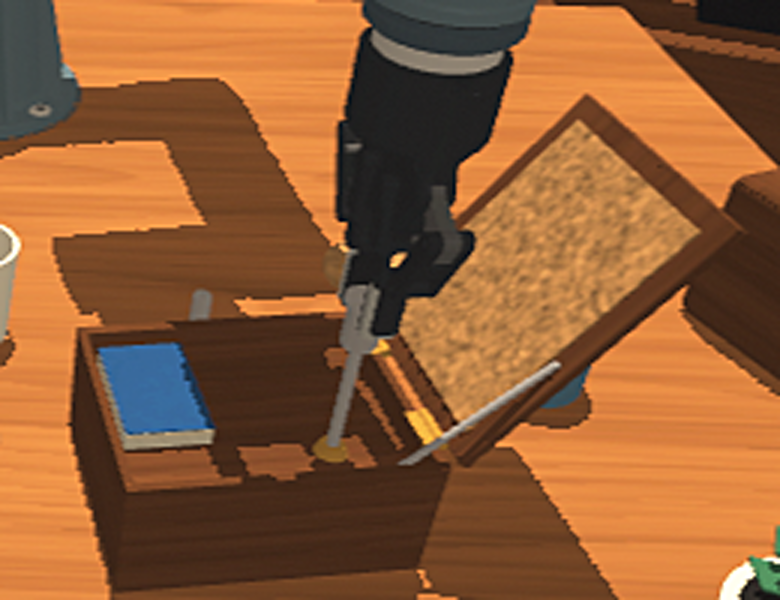

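The scene crop shows the rod well out of its bush and the knob held between the pads. I release, back off straight up and check the knob's height.

```bash
python3 -m handwheel '[[[0,0,0,0,0,0,0],[1,0,0,0,0,0,0],[1,0,0,0,0,0,0],[1,0,0,0,0,0,0],[1,0,0,0,0,0,0],[1,0,0,-4,0,0,0],[1,0,0,-9,0,0,0],[1,0,0,-13,0,0,0],[1,0,0,-13,0,0,0]]]'
python3 - <<'E'
from h import *
for n in("scene","wrist"):
    p=snap(n)["W"].reshape(-1,3); k=(p[:,2]>.12)&(p[:,2]<.22)&(np.hypot(p[:,0]-.628,p[:,1]-.246)<.022); p=p[k]
    print(n,len(p), np.percentile(p[:,2],[1,50,90,99]) if len(p) else 0)
p=np.load("scene.npy").reshape(-1,3); k=(p[:,2]>.12)&(p[:,2]<.22)&(np.hypot(p[:,0]-.628,p[:,1]-.246)<.022);print("before",np.percentile(p[k][:,2],[1,50,90,99]))
p=snap("wrist")["W"].reshape(-1,3); a=np.radians(8.7)
k=(p[:,2]>.05)&(p[:,2]<.1)&(np.hypot(p[:,0]-.487,p[:,1]-.177)<.02); p=p[k]; print("bar",len(p),p.mean(0) if len(p) else 0)
E
python3 rel.py .486 .178 .27 98.7
```

```text
time_s: 7.32
eef_pos: [0.6303, 0.2481, 0.2834]
eef_rot: [0.003, 0.651, 0.759, 0.003]
wrist_force: [-0.1, 0.0, -0.5]
opening: 1.0
grasp_force: 0.0
scene 373 [0.12129552 0.17607496 0.18983382 0.19059987]
wrist 1050 [0.15602423 0.18919144 0.1900058  0.19078692]
before [0.12094764 0.14455916 0.14667476 0.14753707]
bar 267 [0.48765811 0.18288174 0.07522911]
shift cm [ -4.69 -15.04   0.7 ] turn z -89.9 tilt [-0.002 -0.    -1.   ] q [0.2  0.36 1.25 0.   1.54 0.05]
```

The knob top went from 147.5 to 190.5 mm, so the stay is fully up. Now I move over the bar pull.

```bash
python3 -m handwheel '[[[1,-2,-8,0,0,0,-10],[1,-4.7,-15,0.7,0,0,-90],[1,-4.7,-15,0.7,0,0,-90],[1,-4.7,-15,0.7,0,0,-90],[1,-4.7,-15,0.7,0,0,-90],[1,-4.7,-15,0.7,0,0,-90],[1,-4.7,-15,0.7,0,0,-90],[1,-4.7,-15,0.7,0,0,-90],[1,-4.7,-15,0.7,0,0,-90],[1,-4.7,-15,0.7,0,0,-90]]]'
python3 - <<'E'
from h import *
for n in("wrist","top"):
    c=snap(n)
    if n=="wrist": cv2.imwrite("pics/w2.png",c["frame"])
    p=c["W"].reshape(-1,3)
    k=(p[:,2]>.081)&(p[:,2]<.095)&(np.hypot(p[:,0]-.487,p[:,1]-.179)<.018); q=p[k]
    print(n,len(q),q.mean(0),(q.min(0)+q.max(0))/2) if len(q) else print(n,0)
E
python3 rel.py .486 .178 .041 98.7
```

```text
time_s: 8.72
eef_pos: [0.4862, 0.178, 0.2693]
eef_rot: [-0.002, -0.076, 0.997, -0.0]
wrist_force: [-0.4, 0.1, -0.5]
opening: 1.001
grasp_force: 0.0
wrist 132 [0.48499896 0.1792157  0.08539155] [0.48549126 0.17929452 0.0851593 ]
top 41 [0.48763897 0.17827105 0.08593194] [0.48716238 0.17835392 0.08631369]
shift cm [ 0.   0.  22.9] turn z 0.0 tilt [-0.002 -0.    -1.   ] q [ 0.12  0.    1.67  0.    1.47 -1.6 ]
```

View pics/w2.png

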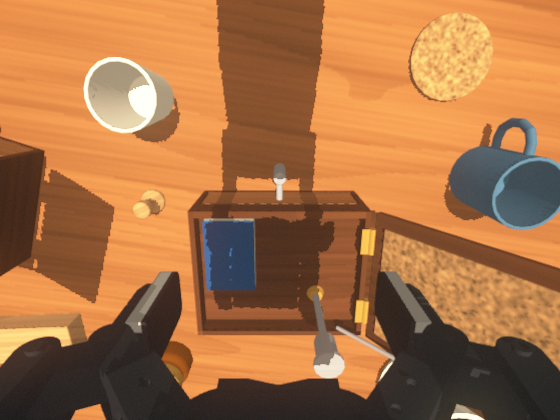

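The wrist view shows the bar pull at (280,172) in front of the box, with no obstacles where the fingers go down. I descend, grip, then pull.

```bash
python3 -m handwheel '[[[1,0,-0.05,5,0,0,0],[1,0,-0.05,10,0,0,0],[1,0,-0.05,15,0,0,0],[1,0,-0.05,20,0,0,0],[1,0,-0.05,22.6,0,0,0],[1,0,-0.05,22.9,0,0,0],[0,0,-0.05,22.9,0,0,0],[-1,0,-0.05,22.9,0,0,0],[-1,0,-0.05,22.9,0,0,0],[-1,0,-0.05,22.9,0,0,0]]]'
python3 -m handwheel '[[[-1,0,0,0,0,0,0],[-1,0,0,0,0,0,0],[-1,0,0,0,0,0,0],[-1,0,0,0,0,0,0]]]'
```

```text
time_s: 10.07
eef_pos: [0.4875, 0.1793, 0.043]
eef_rot: [0.001, -0.076, 0.997, 0.002]
wrist_force: [-4.5, 28.0, 9.9]
opening: 0.146
grasp_force: 29.8
time_s: 10.58
eef_pos: [0.4874, 0.1797, 0.0432]
eef_rot: [0.001, -0.077, 0.997, 0.002]
wrist_force: [-2.8, 8.0, 5.4]
opening: 0.134
grasp_force: 58.5
```

```bash
python3 -m handwheel '[[[-1,0.5,0,0,0,0,0],[-1,1.2,0,0,0,0,0],[-1,2,0,0,0,0,0],[-1,2.8,0,0,0,0,0],[-1,3.6,0,0,0,0,0],[-1,4.4,0,0,0,0,0],[-1,5.2,0,0,0,0,0],[-1,5.8,0,0,0,0,0],[-1,6.2,0,0,0,0,0],[-1,6.2,0,0,0,0,0]]]'
```

```text
time_s: 11.82
eef_pos: [0.4261, 0.1703, 0.0432]
eef_rot: [0.001, -0.077, 0.997, 0.002]
wrist_force: [-3.4, 9.8, 5.4]
opening: 0.134
grasp_force: 58.8
```

Pulled 62 mm. Next I release and retreat straight up.

```bash
python3 -m handwheel '[[[0,0,0,0,0,0,0],[1,0,0,0,0,0,0],[1,0,0,0,0,0,0],[1,0,0,0,0,0,0],[1,0,0,0,0,0,0],[1,0,0,-4,0,0,0],[1,0,0,-10,0,0,0],[1,0,0,-15,0,0,0],[1,0,0,-20,0,0,0],[1,0,0,-20,0,0,0]]]'
python3 -m handwheel '[[[1,0,0,0,0,0,0],[1,0,0,0,0,0,0],[1,0,0,0,0,0,0]]]'
python3 - <<'E'
from h import *
c=snap("scene"); cv2.imwrite("pics/s3.png",c["frame"])
p=c["W"].reshape(-1,3); k=(p[:,2]>.12)&(p[:,2]<.22)&(np.hypot(p[:,0]-.628,p[:,1]-.246)<.022); print("knob",np.percentile(p[k][:,2],99))
p=snap("wrist")["W"].reshape(-1,3); k=(p[:,2]>.081)&(p[:,2]<.095)&(np.hypot(p[:,0]-.426,p[:,1]-.170)<.018); print("bar",k.sum(),p[k].mean(0))
E
```

```text
time_s: 13.08
eef_pos: [0.4286, 0.1685, 0.2467]
eef_rot: [0.005, -0.077, 0.997, 0.0]
wrist_force: [-0.6, 0.5, -0.5]
opening: 0.999
grasp_force: 0.0
time_s: 13.45
eef_pos: [0.4251, 0.168, 0.2408]
eef_rot: [-0.001, -0.077, 0.997, -0.0]
wrist_force: [-0.3, 0.2, 0.2]
opening: 1.002
grasp_force: 0.0
knob 0.19049314696313124
bar 154 [0.42364247 0.16987207 0.08531214]
```

View pics/s3.png

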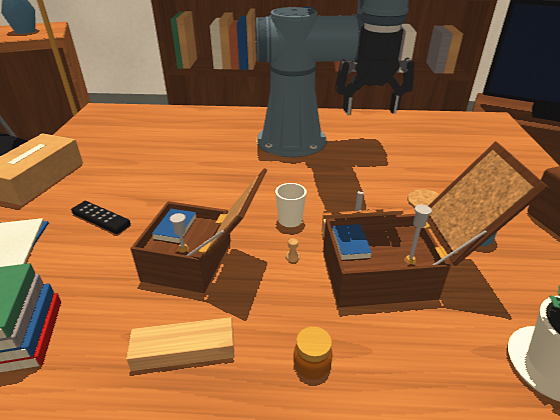

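The stay is up (knob at (422,214)), the drawer is out about 62 mm (bar at (359,201)), and the gripper is clear of everything.

```bash
python3 -c "
from bench import ctrl
print(ctrl.hand_in())"
```

```text
the job is handed in; nothing more can be done
None
```

I lifted the wider box's stay fully up (knob raised about 43 mm) with the drawer still shut, then pulled the drawer out about 62 mm; the job was handed in at about 13.5 s, with the gripper clear, and no verdict was returned.

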